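# Seat a bent tube in its checking fixture

### The job

The bent copper tube stands with its ball foot in the socket of the round checking fixture, with its legs on top of the curved rail. Turn the tube, leaving its ball foot in the socket, until both legs drop down into the two notches of the rail, then swing the red keeper bar fully across the leg beside it to lock the tube in. Leave the eyeglass, the white dish and the brass cup where they are.

Things in the scene. Friction and masses are not known exactly. Their poses are not given: they have to be found in the camera images.
- fixture: Checking fixture fixed on the bench: grey round plate (radius 95 mm, its top 60 mm above the bench) on an offset dark column; origin under its centre on the bench, z up. A curved aluminium rail (mean radius 70, 10 mm thick, top 97 mm above the bench) runs round the centre from -122 to +60 degrees, counted anticlockwise from above from the fixture's x axis, with notches at -45 and +45 degrees.
- socket (a point): Centre of the tube's ball foot when in the socket: on the fixture's centre line, 70 mm above the bench. The brass socket collar round it is 36 mm across, its top 74 mm above the bench. Keep the arm clear of the motor hanging at about x 0.32, y 0.25 (75 mm thick, from 0.49 m above the bench) and of the lamp arm over x 0.53 to 0.57, y below -0.25, 0.41 m up.
- notch_a (a point): Where the tube's axis lies when seated in the notch at -45 degrees: radius 70 mm from the centre, 92 mm above the bench (10 mm below the axis of a leg lying on the rail top). Notch 13 mm wide with vertical walls and 3 mm bevelled lips, 10 mm deep.
- notch_b (a point): The same for the notch at +45 degrees, the one beside the keeper.
- tube: Loose bent copper tube, 10 mm thick, about 150 g: two straight legs at a right angle, yellow end sleeves, a stem with a brass ball foot (radius 10 mm) under the bend. Origin at the ball's centre, bend 22 mm above. Its x axis halves the angle: leg a at -45, leg b at +45 degrees seen from above. Upright (z vertical) while the legs lie on the rail top; seated, it leans forward 0.2 rad, legs level.
- leg_a (a point): Point on the axis of leg a, 70 mm along it from the bend: it comes to notch_a when seated. At the start the tube is turned clockwise (from above) by 26 to 66 degrees from where it fits, the legs sloping up onto the rail; a sideways push of a newton or two on a leg turns it.
- leg_b (a point): Point on the axis of leg b, 70 mm along it from the bend: it comes to notch_b when seated.
- tip_a (a point): Free end of leg a, on its axis, 110 mm from the bend; outside the rail there is nothing beside the leg, and beneath it only the plate, 32 mm below the axis of a seated leg.
- tip_b (a point): Free end of leg b, likewise.
- keeper (a joint): Red keeper bar 66 x 12 x 8 mm, turning level about its post with light friction (0.02 N m), staying where left. Underside 99 mm above the bench, 2 mm above a seated leg; an unseated leg blocks it. 0 = open, pointing outward parallel to the seated leg b; grows clockwise from above to 1.57 = fully closed, at its stop, square across the seated leg b. Starts at 0 to 0.35.
- keeper_knob (a point): Middle of the black upright knob on the keeper's free end: 12 mm diameter, from 107 to 133 mm above the bench, this point 121 mm; 50 mm from the pivot.
- keeper_pivot (a point): The keeper's vertical turning axis at the bar's mid height, 103 mm above the bench, on a steel post of radius 8 mm at radius 82 mm, +72 degrees on the fixture.
- eyeglass: Bystander: black tapered eyeglass loupe, 38 mm wide, 31 mm tall, origin under its centre.
- dish: Bystander: small white porcelain dish, 50 x 60 x 12 mm, origin under its centre.
- cup: Bystander: small brass-coloured cup, 43 mm wide, 23 mm tall, origin under its centre.

How it is judged:
By the outcome, as a careful person would: the job done as asked, in the order asked, and still so for the second after the job is handed in, with the robot touching nothing.
It also fails if it takes over 48 s, if anything falls off the work surface, if the arm or the gripper's body presses on something with over 40 N, if the wrist force passes 120 N, or if a joint passes its speed limit or range.

### The arm

A 6-joint arm with a two-finger parallel gripper is mounted at the origin on a cart in front of the work surface, level with it; the furniture and walls round the work are solid. World frame = base frame: x ahead of the robot, y to its left, z up, the work surface at z = 0. Lengths are in m, angles in degrees, forces in N, time in s.
With the tool pointing down it reaches from about 0.25 to 0.725 m from the base axis. Payload 9.7 kg.
Tool frame: the origin (TCP) lies between the finger pads; the fingertips stand 25 mm ahead of it and the grasp point (between the pads) lies 6 mm ahead of it; z points along the fingers, y is the line along which they close (so a half turn about z gives the same grasp; the last joint's range is limited). The gripper opens to 85 mm and grips with 20 to 120 N. Pads are 22 mm wide; open, the fingers measure 114 mm over their backs; the gripper's body (76 mm by 85 mm) begins 54 mm behind the grasp point. The pads swing forward as they close: fully open they stand 13 mm farther back than shut.
Start: joints at [-75, 4.979, 10.078, 95.1, 0, 90], TCP at [0.142, -0.531, 0.218] pointing down, gripper open.
Joint ranges: [-179.16, 179.16], [-48.56, 103.87], [-65.8, 70.77], [-126.05, 130.52], [-82.76, 87.17], [-180, 180]. Speed limits (degrees/s): [127.2, 127.2, 147.25, 180, 180, 180].

### API

Orientations are given as [roll, pitch, yaw] about the fixed x, y, z axes, in that order (R = Rz(yaw) Ry(pitch) Rx(roll)).
In Python, from workcell import bot gives the robot as it stands.
- The arm moves only by the shell command python3 drive.py 'ROWS' [FORCE]. ROWS is rows parted by semicolons, their numbers by spaces, 1 to 5 of them, each of 5 numbers: dx, dy, dz in m, then a turn about the tool's z in degrees, then the finger opening in m; each row is the pose to reach, as a shift and turn from the pose commanded when the command began, along the tool's axes at that moment; what a row does not reach only later rows make up. A row lasts 1/12 s, in which the tool goes at most 0.0417 m and 7.16 degrees, less where a joint would pass 70% of its speed; a pose out of reach is approached as far as the arm can. The fingers move at their own pace and stop on an object; FORCE is the grip in N (left out, the last holds). Time passes only in rows, so rows that do not move let the fingers close. It prints the time, the measured TCP pose, the force, the opening and the grip force at its end.
- bot.get_obs(): the state, without advancing time (a new reading comes with each control period).
- bot.camera(name): name is "scene" or "top" or "wrist"; returns the picture (384x512x3 uint8, blue, green, red); there is no depth.
- bot.camera_info(name): a dict with "mtx" (3x3 intrinsics, pixels), "k1" (the pictures are not rectified: a ray, as slopes to the right and down, at radius r is drawn at 1 + k1 r^2 times it, then the intrinsics apply), "extrinsics" (4x4, takes a point from camera to world coordinates). Camera axes: x right, y down, z forward; pixel columns grow to the right and rows downward; lengths in m; the calibration is good to about 2 mm. A picture is of the moment at which its call begins: read the wrist's pose just before it. camera_info takes no time and is no camera call; for the wrist camera it gives the pose at the moment of the call.
- bot.job_done(): hands the job in; it is judged then, once.
The state is a dict: "time": time; "q": joint angles; "qd": joint speeds; "joint_efforts": joint torques, N m; "ee_pos": TCP position; "tcp_rot": TCP orientation; "wrist_force": force on the tool from outside, world axes, zero at the start; "torque": the same for the moment, N m; "opening": finger opening in m; "grasp_force": force on a finger pad.
Only numpy, scipy, OpenCV 4.12 (cv2) and the standard library are available. Lean on these libraries where they do the work, as an engineer would, in place of code of your own. Each camera call takes 0.05 s, during which the arm holds its last target. There are 200 camera calls.

## Working session

There is one attempt and no reset: what is moved stays moved. The work goes in short steps, Python scripts to look and compute and a shell command to move; the robot and the scene stay as the last step left them, time stands still between calls to the robot, and variables do not carry over. Pictures are saved under pics/ and viewed, at most 10 in all, crops included, and the job is handed in when it is done.

```bash
ls; mkdir -p pics; python3 - <<'E'
from workcell import bot
import cv2,numpy as np
o=bot.get_obs(); print({k:np.round(v,3).tolist() if not isinstance(v,float) else v for k,v in o.items()})
for n in("scene","top"):
    im=bot.camera(n); cv2.imwrite(f"pics/{n}0.png",im); i=bot.camera_info(n); print(n,np.round(i["mtx"],1).tolist(),i["k1"],np.round(i["extrinsics"],3).tolist())
E
```

```text
drive.py
pics
workcell.py
{'time': 0.0, 'q': [-75.0, 5.01, 10.034, 95.099, -0.002, 89.998], 'qd': [0.019, -0.016, -0.054, 0.015, -0.025, -0.04], 'joint_efforts': [0.002, -52.04, 46.48, 0.017, 0.0, -0.0], 'ee_pos': [0.142, -0.531, 0.217], 'tcp_rot': [-179.926, 0.002, 15.002], 'wrist_force': [0.392, -1.065, 1.204], 'torque': [-0.038, 0.064, 0.024], 'grasp_force': 0.0, 'opening': 0.08502607454832417}
scene [[368.6, 0.0, 260.7], [0.0, 368.6, 190.3], [0.0, 0.0, 1.0]] -0.07263411840335326 [[-0.785, -0.461, 0.413, 0.225], [-0.619, 0.596, -0.512, 0.56], [-0.01, -0.658, -0.753, 0.749], [0.0, 0.0, 0.0, 1.0]]
top [[482.1, 0.0, 252.8], [0.0, 482.1, 198.0], [0.0, 0.0, 1.0]] -0.026950558059526054 [[-0.009, -0.981, 0.192, 0.404], [-1.0, 0.007, -0.011, 0.121], [0.01, -0.192, -0.981, 0.941], [0.0, 0.0, 0.0, 1.0]]
```

View pics/top0.png

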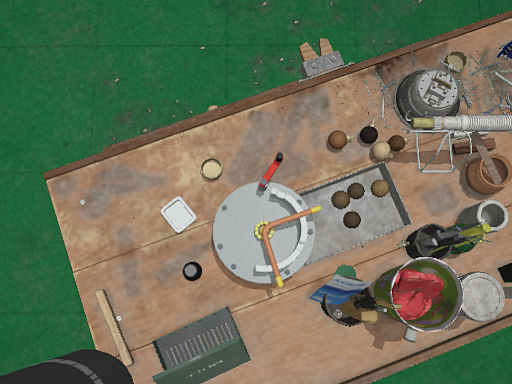

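View pics/scene0.png

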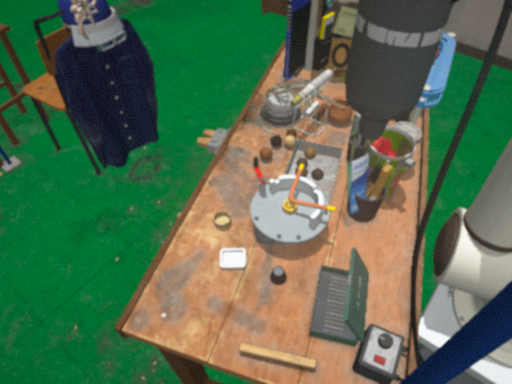

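```bash
python3 - <<'E'
import cv2
im=cv2.imread("pics/top0.png")[140:300,195:345]
cv2.imwrite("pics/c0.png",cv2.resize(im,None,fx=3.75,fy=3.75,interpolation=cv2.INTER_CUBIC)[:600])
E
cat > h.py <<'E'
import numpy as np,cv2
from workcell import bot
def ray(n,px):
    i=bot.camera_info(n);K=i["mtx"];T=np.array(i["extrinsics"])
    d=(np.array(px,float)-[K[0][2],K[1][2]])/[K[0][0],K[1][1]]
    u=d.copy()
    for _ in range(20): u=d/(1+i["k1"]*(u@u))
    return T[:3,3],T[:3,:3]@np.array([u[0],u[1],1])
def at(n,px,z):
    o,d=ray(n,px); return o+d*(z-o[2])/d[2]
def proj(n,P):
    i=bot.camera_info(n);T=np.array(i["extrinsics"]);K=i["mtx"]
    c=(np.atleast_2d(P)-T[:3,3])@T[:3,:3]; u=c[:,:2]/c[:,2:]
    u=u*(1+i["k1"]*(u**2).sum(1,keepdims=True)); return u*[K[0][0],K[1][1]]+[K[0][2],K[1][2]]
E
```

```text
(no output)
```

View pics/c0.png

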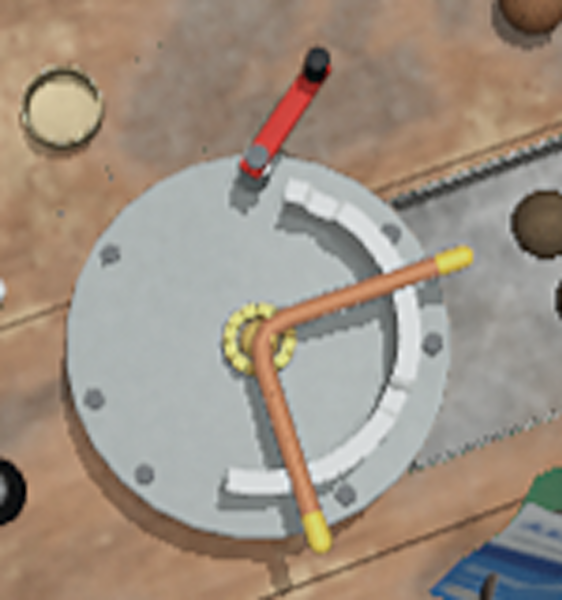

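```bash
python3 - <<'E'
from h import *
def c(x,y,z): return at("top",(195+x/3.75,140+y/3.75),z)
C=c(258,345,.06)
def pol(p): d=(p-C)[:2]; return round(np.hypot(*d)*1000,1),round(np.degrees(np.arctan2(d[1],d[0])),1)
print("C",C)
P={}
for n,a in dict(pl=(67,345,.06),nb=(328,207,.097),na=(400,392,.097),piv=(257,158,.107),knob=(316,62,.133),tb=(470,256,.106),ta=(320,546,.106),bend=(266,336,.092),railstart=(228,481,.097),railend=(291,194,.097)).items():
    P[n]=c(*a); print(n,P[n].round(4),pol(P[n]))
d=(P["knob"]-P["piv"])[:2];print("keeper",np.hypot(*d),np.degrees(np.arctan2(d[1],d[0])))
for n in("ta","tb"):
    d=(P[n]-P["bend"])[:2];print(n,np.hypot(*d),np.degrees(np.arctan2(d[1],d[0])))
for n,px in dict(dish=(178,215),eye=(192,271),cup=(211,170)).items(): print(n,at("top",px,.015).round(3))
E
```

```text
C [0.51264018 0.09122621 0.06      ]
pl [0.5133 0.1847 0.06  ] (np.float64(93.5), np.float64(89.6))
nb [0.5739 0.0583 0.097 ] (np.float64(69.6), np.float64(-28.3))
na [0.4855 0.0264 0.097 ] (np.float64(70.3), np.float64(-112.7))
piv [0.5958 0.0921 0.107 ] (np.float64(83.1), np.float64(0.6))
knob [0.6352 0.0651 0.133 ] (np.float64(125.4), np.float64(-12.0))
tb [ 0.5482 -0.0073  0.106 ] (np.float64(104.7), np.float64(-70.2))
ta [0.4148 0.0657 0.106 ] (np.float64(101.1), np.float64(-165.4))
bend [0.5129 0.0885 0.092 ] (np.float64(2.8), np.float64(-83.6))
railstart [0.4449 0.1072 0.097 ] (np.float64(69.6), np.float64(166.8))
railend [0.5803 0.0758 0.097 ] (np.float64(69.4), np.float64(-12.8))
keeper 0.047848390780429254 -34.40878650037063
ta 0.10072409005691595 -166.95573204486428
tb 0.10205140245454598 -69.78930008947648
dish [0.553 0.256 0.015]
eye [0.445 0.227 0.015]
cup [0.642 0.193 0.015]
```

```bash
python3 - <<'E'
from h import *
import cv2
for n,b,t in (("bottle",(358,215),(360,125)),("bucket",(385,195),(398,125)),("brushcup",(368,218),(385,165))):
    p=at("scene",b,0)
    zs=np.linspace(0,.5,501); q=proj("scene",np.c_[np.full(501,p[0]),np.full(501,p[1]),zs]); print(n,p.round(3),zs[np.argmin(abs(q[:,1]-t[1]))])
im=cv2.imread("pics/scene0.png")[90:260,220:450]
cv2.imwrite("pics/c1.png",cv2.resize(im,None,fx=3.4,fy=3.4,interpolation=cv2.INTER_CUBIC))
E
```

```text
bottle [ 0.387 -0.036  0.   ] 0.291
bucket [ 0.362 -0.14   0.   ] 0.23800000000000002
brushcup [ 0.363 -0.043  0.   ] 0.19
```

View pics/c1.png

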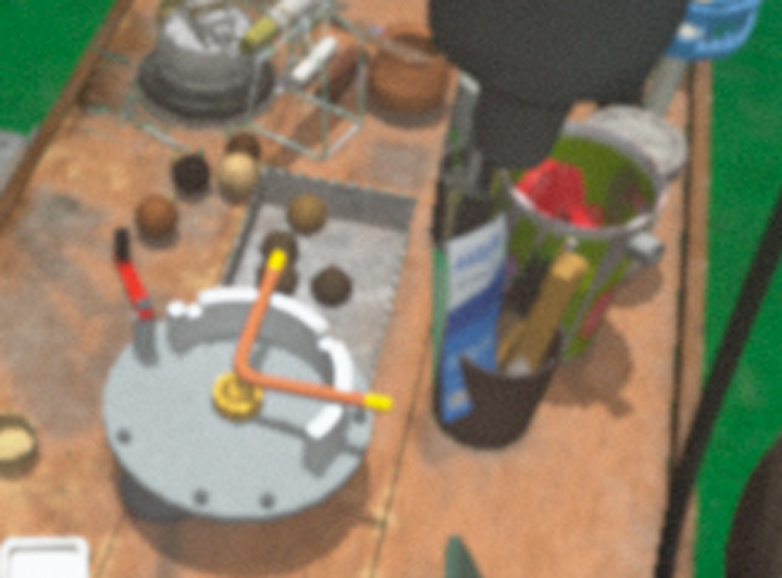

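```bash
cat >> h.py <<'E'
def rel(goal,yaw):
    o=bot.get_obs(); y0=o["tcp_rot"][2]; a=np.radians(y0); d=np.array(goal)-o["ee_pos"]
    ex=np.array([np.cos(a),np.sin(a),0]); ey=np.array([np.sin(a),-np.cos(a),0])
    print("rel",round(d@ex,4),round(d@ey,4),round(-d[2],4),"turn",round(-((yaw-y0+180)%360-180),1),"t",round(o["time"],2),"F",np.round(o["wrist_force"],1))
E
python3 drive.py '0 0 -.04 -7 0; 0 0 -.08 -14 0; 0 0 -.12 -21 0; 0 0 -.145 -28 0; 0 0 -.145 -35 0' 30
python3 -c "
from h import *
rel([.35,-.27,.36],80);rel([.5,-.01,.36],110);print(bot.get_obs()['q'])"
```

```text
time: 0.52
ee_pos: [0.1425, -0.5316, 0.3679]
tcp_rot: [179.7, 0.2, 50.3]
wrist_force: [-0.6, 0.5, -1.1]
opening: 0.0257
grasp_force: 0.0
rel 0.3339 -0.0071 0.0079 turn -29.7 t 0.52 F [-0.6  0.5 -1.1]
rel 0.6298 -0.0576 0.0079 turn -59.7 t 0.52 F [-0.6  0.5 -1.1]
[-7.49985410e+01  1.17826100e+01  3.52434978e+01  1.13065657e+02
 -2.01605226e-03  5.46519834e+01]
```

```bash

python3 drive.py '.04 -.003 0 -6 0; .08 -.006 0 -12 0; .12 -.009 0 -18 0; .16 -.012 0 -24 0; .2 -.016 0 -30 0'
python3 -c "
from h import *
rel([.5,-.01,.36],110)"
```

```text
time: 0.93
ee_pos: [0.2592, -0.3662, 0.3622]
tcp_rot: [-180.0, -0.0, 80.3]
wrist_force: [0.7, 0.2, 0.3]
opening: 0.0002
grasp_force: 0.0
rel 0.3918 0.177 0.0022 turn -29.7 t 0.93 F [0.7 0.2 0.3]
```

```bash

python3 drive.py '.038 .017 0 -6 0; .076 .034 0 -12 0; .114 .051 0 -18 0; .152 .068 0 -24 0; .19 .085 0 -30 0'
python3 -c "
from h import *
rel([.5,-.01,.36],110)"
```

```text
time: 1.35
ee_pos: [0.3759, -0.1935, 0.3625]
tcp_rot: [180.0, 0.0, 110.3]
wrist_force: [1.3, -0.0, 0.2]
opening: -0.0002
grasp_force: 0.0
rel 0.1291 0.18 0.0025 turn 0.3 t 1.35 F [ 1.3 -0.   0.2]
```

```bash

python3 drive.py '.024 .033 0 0 0; .048 .066 0 0 0; .072 .1 0 0 0; .096 .134 0 0 0; .12 .167 0 0 0'
python3 drive.py '.009 .013 .02 0 0; .009 .013 .06 0 0; .009 .013 .1 0 0; .009 .013 .13 0 0; .009 .013 .13 0 0'
python3 -c "
from h import *
rel([.5148,-.007,.107],110)
cv2.imwrite('pics/s1.png',cv2.resize(bot.camera('scene')[60:270,200:450],None,fx=2.8,fy=2.8))"
```

```text
time: 1.77
ee_pos: [0.492, -0.0234, 0.3624]
tcp_rot: [-180.0, 0.0, 110.0]
wrist_force: [1.5, -1.2, 0.7]
opening: -0.0002
grasp_force: 0.0
time: 2.18
ee_pos: [0.4977, -0.0123, 0.2256]
tcp_rot: [-179.4, -0.2, 110.0]
wrist_force: [-0.6, -0.1, -0.7]
opening: 0.0002
grasp_force: 0.0
rel -0.0009 0.0179 0.1186 turn 0.0 t 2.18 F [-0.6 -0.1 -0.7]
```

View pics/s1.png

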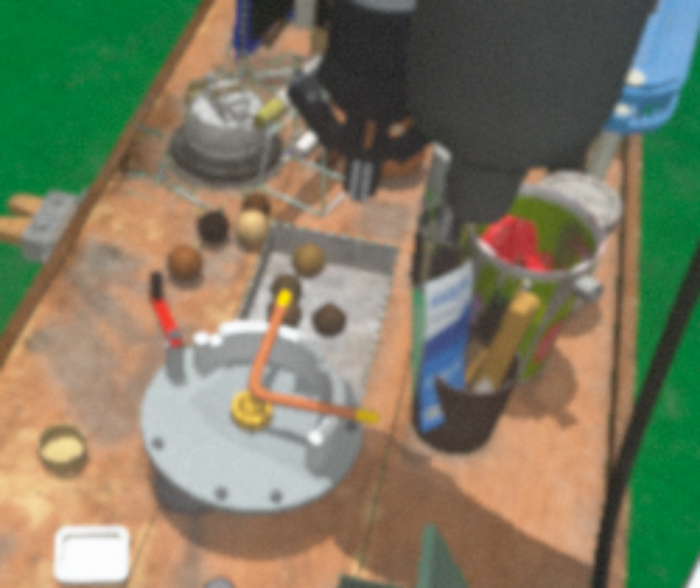

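```bash

python3 drive.py '-.001 .012 .03 0 0; -.001 .012 .07 0 0; -.001 .012 .1 0 0; -.001 .012 .119 0 0; -.001 .012 .119 0 0'
python3 -c "
from h import *
rel([.5148,-.007,.107],110)
cv2.imwrite('pics/t1.png',cv2.resize(bot.camera('top')[140:300,195:345],None,fx=3.75,fy=3.75,interpolation=2))"
```

```text
time: 2.65
ee_pos: [0.5114, -0.0096, 0.1123]
tcp_rot: [-179.8, -0.1, 110.0]
wrist_force: [-0.6, 0.3, 0.6]
opening: -0.0002
grasp_force: 0.0
rel 0.0013 0.0041 0.0053 turn -0.0 t 2.65 F [-0.6  0.3  0.6]
```

View pics/t1.png

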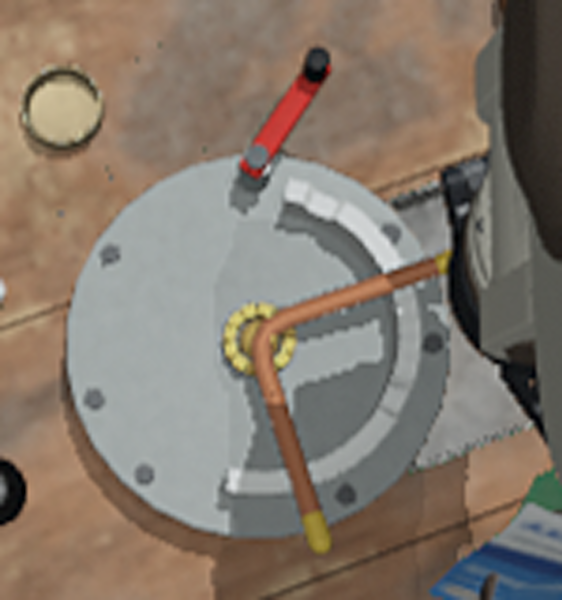

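```bash
cat >> h.py <<'E'
C=np.array([.5126,.0912])
def arc(thetas,r=.093,off=.0195,z=.109):
    o=bot.get_obs(); y0=o["tcp_rot"][2]; a=np.radians(y0)
    ex=np.array([np.cos(a),np.sin(a)]); ey=np.array([np.sin(a),-np.cos(a)])
    for th in thetas:
        t=np.radians(th);u=np.array([np.cos(t),np.sin(t)]);n=np.array([-u[1],u[0]])
        d=C+r*u-off*n-o["ee_pos"][:2]
        print(th,round(d@ex,4),round(d@ey,4),"dz",round(o["ee_pos"][2]-z,4),"turn",round(-((th+180-y0+180)%360-180),1))
E
python3 -c "
from h import *
arc([-72,-68,-64,-60,-56,-52,-48,-44])"
```

```text
-72 0.0024 0.0121 dz 0.0057 turn 2.0
-68 0.001 0.0186 dz 0.0057 turn -2.0
-64 0.0001 0.0252 dz 0.0057 turn -6.0
-60 -0.0003 0.0318 dz 0.0057 turn -10.0
-56 -0.0003 0.0384 dz 0.0057 turn -14.0
-52 0.0002 0.045 dz 0.0057 turn -18.0
-48 0.0011 0.0516 dz 0.0057 turn -22.0
-44 0.0025 0.0581 dz 0.0057 turn -26.0
```

```bash

python3 drive.py '.002 .008 .002 0 0; .001 .0155 .004 0 0; .001 .0186 .0045 -2 0; 0 .0252 .0045 -6 0; 0 .0318 .0045 -10 0'
python3 -c "
from h import *
arc([-56,-52,-48,-44])"
```

```text
time: 3.12
ee_pos: [0.5439, 0.0017, 0.1111]
tcp_rot: [179.9, 0.1, 120.2]
wrist_force: [-0.2, -0.8, 0.7]
opening: -0.0002
grasp_force: 0.0
-56 -0.001 0.0047 dz 0.0021 turn -3.8
-52 -0.0017 0.0113 dz 0.0021 turn -7.8
-48 -0.0019 0.0179 dz 0.0021 turn -11.8
-44 -0.0017 0.0246 dz 0.0021 turn -15.8
```

```bash

python3 drive.py '-.001 .0047 0 -4 0; -.0017 .0113 0 -8 0; -.0019 .0179 0 -12 0; -.0017 .0246 0 -16 0; -.0017 .0246 0 -16 0'
python3 -c "
from h import *
arc([-42,-40,-38,-36,-34,-32])
cv2.imwrite('pics/t2.png',cv2.resize(bot.camera('top')[140:300,195:345],None,fx=3.75,fy=3.75,interpolation=2))"
```

```text
time: 3.53
ee_pos: [0.5663, 0.013, 0.1107]
tcp_rot: [179.9, 0.1, 136.2]
wrist_force: [0.5, 0.2, -0.2]
opening: -0.0
grasp_force: 0.0
-42 -0.0007 0.0027 dz 0.0017 turn -1.8
-40 -0.0012 0.006 dz 0.0017 turn -3.8
-38 -0.0016 0.0093 dz 0.0017 turn -5.8
-36 -0.0019 0.0126 dz 0.0017 turn -7.8
-34 -0.002 0.0159 dz 0.0017 turn -9.8
-32 -0.0021 0.0192 dz 0.0017 turn -11.8
```

View pics/t2.png

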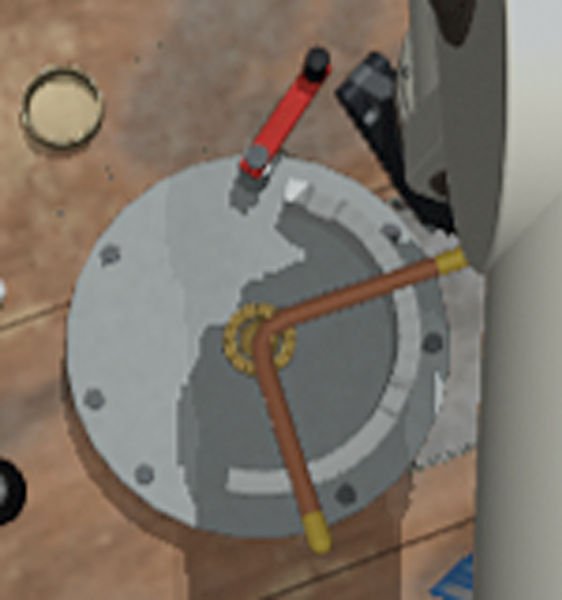

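```bash
python3 - <<'E'
from h import *
f=lambda P:((proj("top",P)-[195,140])*3.75).round(0).tolist()
print(f([[.5114,-.0096,.1123],[.5114,-.0096,.0873],[.5663,.013,.1107],[.5663,.013,.0857],[.5114,-.0096,.16],[.5663,.013,.16]]))
t=np.radians(-70);print(f([[C[0]+.109*np.cos(t),C[1]+.109*np.sin(t),.107]]))
im=bot.camera('wrist');i=bot.camera_info('wrist');print(np.round(i['extrinsics'],3).tolist());cv2.imwrite('pics/w0.png',im)
E
```

```text
[[480.0, 332.0], [472.0, 339.0], [427.0, 217.0], [420.0, 227.0], [496.0, 318.0], [441.0, 195.0]]
[[479.0, 252.0]]
[[0.696, 0.681, 0.23, 0.505], [0.718, -0.66, -0.221, 0.069], [0.001, 0.319, -0.948, 0.266], [0.0, 0.0, 0.0, 1.0]]
```

View pics/w0.png

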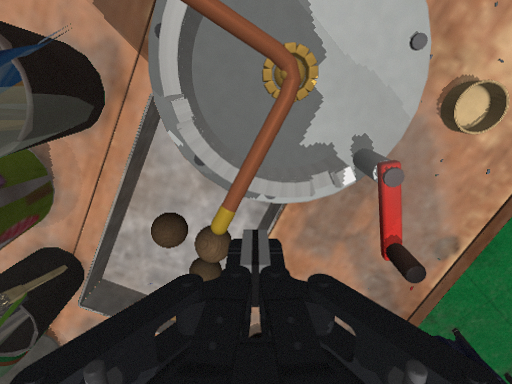

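```bash
python3 - <<'E'
from h import *
o=bot.get_obs();print(o["ee_pos"],proj("wrist",[o["ee_pos"],o["ee_pos"]-[0,0,.025],[*C,.07],[.5946,.092,.107],[.6352,.0651,.133]]).round(0).tolist())
for n,p,z in(("tip",(220,232),.107),("tiplow",(220,232),.095),("bend",(292,68),.092),("collar",(291,70),.074),("piv",(393,175),.107),("knob",(410,268),.133)):
    P=at("wrist",p,z);d=P[:2]-C;print(n,P.round(4),np.hypot(*d).round(4),np.degrees(np.arctan2(d[1],d[0])).round(1))
a=at("top",(195+470/3.75,140+256/3.75),0);b=at("top",(195+470/3.75,140+256/3.75),.1)
# triangulate tip
A=[];B=[]
for n,p in(("top",(195+470/3.75,140+257/3.75)),("wrist",(220,230))):
    q,d=ray(n,p);d/=np.linalg.norm(d);M=np.eye(3)-np.outer(d,d);A.append(M);B.append(M@q)
print(np.linalg.lstsq(np.vstack(A),np.hstack(B),rcond=None)[0])
E
```

```text
[0.56505631 0.01243551 0.11017289] [[256.0, 233.0], [256.0, 216.0], [287.0, 75.0], [389.0, 178.0], [414.0, 276.0]]
tip [ 0.55   -0.0042  0.107 ] 0.1025 -68.6
tiplow [ 0.5534 -0.0098  0.095 ] 0.1089 -68.0
bend [0.511  0.0931 0.092 ] 0.0025 129.2
collar [0.5121 0.0944 0.074 ] 0.0032 99.4
piv [0.5944 0.0949 0.107 ] 0.0819 2.6
knob [0.6295 0.0664 0.133 ] 0.1195 -12.0
[ 0.55060875 -0.00832115  0.09661256]
```

```bash

python3 drive.py '0 0 -.03 0 0; 0 0 -.04 0 0'
python3 -c "
from h import *
arc([-80],z=.096)"
```

```text
time: 3.8
ee_pos: [0.5647, 0.0122, 0.1523]
tcp_rot: [179.9, 0.1, 135.9]
wrist_force: [1.1, 0.1, 1.4]
opening: -0.0
grasp_force: 0.0
-80 0.0285 -0.0498 dz 0.0563 turn 35.9
```

```bash

python3 drive.py '.012 -.025 0 7 0; .0285 -.05 0 14 0; .0285 -.05 0 21 0; .0285 -.05 0 28 0; .0285 -.05 0 35 0'
python3 drive.py '0 0 .02 0 0; 0 0 .04 0 0; 0 0 .055 0 0; 0 0 .056 0 0'
python3 -c "
from h import *
arc([-80,-76,-72,-68,-64,-60],z=.096)
o=bot.get_obs();print(proj('wrist',[o['ee_pos'],o['ee_pos']-[0,0,.025]]).round(0).tolist())
cv2.imwrite('pics/w1.png',bot.camera('wrist'))"
```

```text
time: 4.22
ee_pos: [0.5089, -0.0042, 0.1502]
tcp_rot: [179.9, 0.0, 100.5]
wrist_force: [-0.3, 0.2, -1.2]
opening: -0.0001
grasp_force: 0.0
time: 4.55
ee_pos: [0.5077, -0.004, 0.0909]
tcp_rot: [-179.9, -0.0, 100.9]
wrist_force: [-0.9, -0.0, -0.5]
opening: -0.0002
grasp_force: 0.0
-80 -0.0001 0.0018 dz -0.0051 turn 0.9
-76 -0.0013 0.0083 dz -0.0051 turn -3.1
-72 -0.0021 0.0149 dz -0.0051 turn -7.1
-68 -0.0024 0.0216 dz -0.0051 turn -11.1
-64 -0.0023 0.0282 dz -0.0051 turn -15.1
-60 -0.0017 0.0348 dz -0.0051 turn -19.1
[[256.0, 232.0], [256.0, 216.0]]
```

View pics/w1.png

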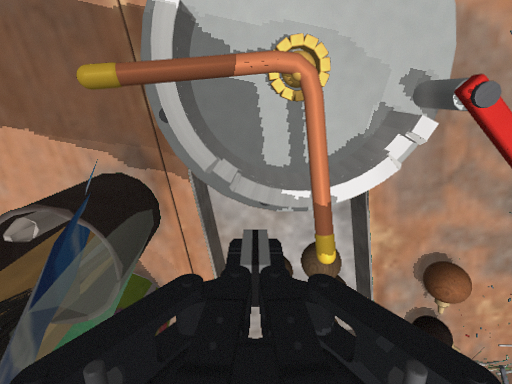

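```bash
cat >> h.py <<'E'
def yel(z=.098):
    i=bot.camera("wrist"); m=cv2.inRange(cv2.cvtColor(i,cv2.COLOR_BGR2HSV),(20,130,90),(34,255,255))
    n,_,s,c=cv2.connectedComponentsWithStats(m)
    for k in range(1,n):
        if s[k,4]>60:
            P=at("wrist",c[k],z);d=P[:2]-C;print("yel",c[k].round(),s[k,4],"r",np.hypot(*d).round(4),"ang",np.degrees(np.arctan2(d[1],d[0])).round(1))
E
python3 drive.py '-.001 .008 -.002 -3 0; -.002 .015 -.002 -7 0; -.0024 .0216 -.002 -11 0; -.0023 .0282 -.002 -15 0; -.0017 .0348 -.002 -19 0'
python3 -c "
from h import *
yel()
arc([-56,-52,-48,-44],z=.093)"
```

```text
time: 5.02
ee_pos: [0.5444, 0.001, 0.0971]
tcp_rot: [179.9, 0.1, 120.1]
wrist_force: [-0.6, -0.5, 0.7]
opening: 0.0002
grasp_force: 0.2
yel [87. 13.] 1007 r 0.0998 ang -162.5
yel [304.  57.] 646 r 0.0077 ang 65.1
yel [270.  85.] 68 r 0.0138 ang -109.9
yel [275. 234.] 150 r 0.0945 ang -63.2
-56 0.0001 0.0037 dz 0.0038 turn -3.6
-52 -0.0007 0.0103 dz 0.0038 turn -7.6
-48 -0.0009 0.0169 dz 0.0038 turn -11.6
-44 -0.0007 0.0236 dz 0.0038 turn -15.6
```

```bash

python3 drive.py '0 .0037 .003 -4 0; -.0007 .0103 .003 -8 0; -.0009 .0169 .003 -12 0; -.0007 .0236 .003 -16 0'
python3 -c "
from h import *
yel()
arc([-42,-40,-38,-36,-34,-32,-30],z=.093)"
```

```text
time: 5.4
ee_pos: [0.5649, 0.0117, 0.0942]
tcp_rot: [179.9, 0.1, 136.0]
wrist_force: [-0.5, -2.3, 2.9]
opening: 0.0003
grasp_force: 1.9
yel [91. 11.] 927 r 0.0992 ang -147.7
yel [310.  57.] 397 r 0.0077 ang 89.2
yel [277.  87.] 165 r 0.0128 ang -94.4
yel [276. 236.] 115 r 0.0932 ang -48.8
-42 -0.0007 0.0035 dz 0.0009 turn -1.7
-40 -0.0012 0.0068 dz 0.0009 turn -3.7
-38 -0.0016 0.0101 dz 0.0009 turn -5.7
-36 -0.0019 0.0134 dz 0.0009 turn -7.7
-34 -0.0021 0.0167 dz 0.0009 turn -9.7
-32 -0.0022 0.02 dz 0.0009 turn -11.7
-30 -0.0021 0.0233 dz 0.0009 turn -13.7
```

```bash

python3 drive.py '-.001 .0052 0 -3 0; -.0016 .0101 0 -6 0; -.002 .015 0 -9 0; -.0022 .02 0 -12 0'
python3 -c "
from h import *
yel()
arc([-30,-28,-26,-24,-22,-20,-18,-16],z=.094)"
```

```text
time: 5.78
ee_pos: [0.5799, 0.0251, 0.0933]
tcp_rot: [180.0, 0.1, 147.9]
wrist_force: [-0.2, 0.3, 0.1]
opening: -0.0002
grasp_force: 0.3
yel [89. 13.] 1055 r 0.0995 ang -135.7
yel [310.  62.] 344 r 0.0072 ang 90.1
yel [276.  90.] 150 r 0.0134 ang -79.2
yel [279. 240.] 140 r 0.0943 ang -35.3
-30 -0.0014 0.0035 dz -0.0008 turn -1.8
-28 -0.0019 0.0067 dz -0.0008 turn -3.8
-26 -0.0023 0.01 dz -0.0008 turn -5.8
-24 -0.0026 0.0133 dz -0.0008 turn -7.8
-22 -0.0028 0.0167 dz -0.0008 turn -9.8
-20 -0.0028 0.02 dz -0.0008 turn -11.8
-18 -0.0028 0.0233 dz -0.0008 turn -13.8
-16 -0.0026 0.0266 dz -0.0008 turn -15.8
```

```bash

python3 drive.py '-.0014 .0035 0 -2 0; -.002 .0067 0 -4 0; -.0023 .01 0 -6 0; -.0026 .0133 0 -8 0'
python3 -c "
from h import *
yel()
arc([-24,-22,-21,-20,-19,-18,-17,-16,-15,-14,-12],z=.094)"
```

```text
time: 6.17
ee_pos: [0.5889, 0.035, 0.093]
tcp_rot: [180.0, 0.0, 155.8]
wrist_force: [0.4, -0.1, 0.1]
opening: -0.0001
grasp_force: 0.0
yel [89. 15.] 1151 r 0.0993 ang -127.0
yel [306.  52.] 280 r 0.0087 ang 127.3
yel [305.  61.] 80 r 0.0054 ang 110.8
yel [316.  83.] 90 r 0.0116 ang 35.1
yel [279.  95.] 61 r 0.0142 ang -59.1
yel [277. 238.] 103 r 0.0934 ang -28.2
-24 -0.0003 0.0004 dz -0.0011 turn 0.0
-22 -0.0009 0.0036 dz -0.0011 turn -2.0
-21 -0.0012 0.0053 dz -0.0011 turn -3.0
-20 -0.0014 0.0069 dz -0.0011 turn -4.0
-19 -0.0016 0.0085 dz -0.0011 turn -5.0
-18 -0.0018 0.0102 dz -0.0011 turn -6.0
-17 -0.002 0.0118 dz -0.0011 turn -7.0
-16 -0.0021 0.0135 dz -0.0011 turn -8.0
-15 -0.0022 0.0151 dz -0.0011 turn -9.0
-14 -0.0023 0.0168 dz -0.0011 turn -10.0
-12 -0.0023 0.0201 dz -0.0011 turn -12.0
```

```bash

python3 drive.py '-.0008 .0028 0 -1.5 0; -.0012 .0053 0 -3 0; -.0016 .0077 0 -4.5 0; -.0018 .0102 0 -6 0'
python3 -c "
from h import *
yel()
arc([-18,-17,-16,-15,-14,-13,-12,-11,-10],z=.094)"
```

```text
time: 6.55
ee_pos: [0.5947, 0.0437, 0.0923]
tcp_rot: [180.0, 0.0, 162.1]
wrist_force: [0.1, 0.6, 0.7]
opening: -0.0001
grasp_force: 0.0
yel [93.  7.] 510 r 0.0972 ang -123.2
yel [301.  47.] 201 r 0.0098 ang 151.5
yel [305.  63.] 88 r 0.0051 ang 105.8
yel [318.  70.] 124 r 0.0107 ang 71.1
yel [274.  87.] 193 r 0.013 ang -71.1
-18 -0.0002 -0.0 dz -0.0018 turn 0.2
-17 -0.0005 0.0016 dz -0.0018 turn -0.8
-16 -0.0008 0.0032 dz -0.0018 turn -1.8
-15 -0.0011 0.0048 dz -0.0018 turn -2.8
-14 -0.0014 0.0065 dz -0.0018 turn -3.8
-13 -0.0016 0.0081 dz -0.0018 turn -4.8
-12 -0.0018 0.0098 dz -0.0018 turn -5.8
-11 -0.0019 0.0114 dz -0.0018 turn -6.8
-10 -0.0021 0.0131 dz -0.0018 turn -7.8
```

```bash
python3 - <<'E'
from h import *
for nm in("top","scene"):
    i=bot.camera(nm); cv2.imwrite(f"pics/{nm}3.png",i)
    m=cv2.inRange(cv2.cvtColor(i,cv2.COLOR_BGR2HSV),(20,130,90),(34,255,255))
    n,_,s,c=cv2.connectedComponentsWithStats(m)
    print(nm,[(c[k].round(1).tolist(),int(s[k,4])) for k in range(1,n) if s[k,4]>8])
    for ph in (-71.4,-75,-79):
      for lab,z in(("seated",.092),("up",.106)):
        print(ph,lab,proj(nm,[[C[0]+.102*np.cos(np.radians(ph+a)),C[1]+.102*np.sin(np.radians(ph+a)),z] for a in(-45,45)]).round(1).tolist())
E
```

```text
top [([260.3, 231.9], 107), ([270.6, 227.1], 22), ([486.0, 227.3], 49), ([473.9, 231.4], 93), ([461.5, 243.5], 26)]
-71.4 seated [[316.7, 255.1], [288.8, 179.4]]
-71.4 up [[317.8, 254.5], [289.4, 177.6]]
-75 seated [[315.1, 258.3], [292.0, 181.0]]
-75 up [[316.2, 257.8], [292.7, 179.2]]
-79 seated [[313.1, 261.8], [295.3, 183.0]]
-79 up [[314.1, 261.3], [296.1, 181.3]]
scene [([321.6, 30.2], 67), ([49.0, 34.3], 11), ([341.8, 74.7], 15), ([391.9, 143.5], 35), ([383.6, 163.7], 9), ([390.4, 171.9], 63), ([399.9, 171.7], 25), ([328.9, 185.3], 27), ([389.9, 190.2], 17), ([289.4, 206.3], 127)]
-71.4 seated [[328.6, 184.9], [271.6, 170.7]]
-71.4 up [[329.4, 181.0], [271.6, 166.8]]
-75 seated [[330.0, 186.7], [273.9, 170.0]]
-75 up [[330.7, 182.8], [274.0, 166.0]]
-79 seated [[331.3, 188.8], [276.6, 169.3]]
-79 up [[332.1, 184.9], [276.7, 165.3]]
```

```bash

python3 drive.py '0 -.008 0 0 0; 0 -.02 0 0 0; 0 -.025 -.03 0 0; 0 -.03 -.07 0 0; 0 -.03 -.09 0 0'
python3 - <<'E'
from h import *
yel(.092)
rel([.64,.09,.18],0)
cv2.imwrite("pics/w2.png",bot.camera("wrist"))
E
```

```text
time: 7.12
ee_pos: [0.585, 0.0131, 0.1861]
tcp_rot: [180.0, 0.2, 161.9]
wrist_force: [0.7, 0.5, 1.4]
opening: -0.0002
grasp_force: 0.0
yel [203.  38.] 363 r 0.0963 ang -124.7
yel [301.  85.] 61 r 0.0147 ang -80.0
yel [293. 191.] 205 r 0.1026 ang -26.2
rel -0.0273 0.0894 0.0094 turn 161.9 t 7.17 F [-1.8  0.9  3.1]
```

View pics/w2.png

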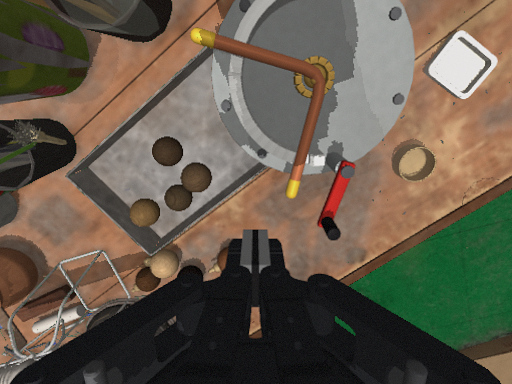

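```bash
cat >> h.py <<'E'
def blobs(nm,lo=(20,130,90),hi=(34,255,255),amin=15,save=None):
    i=bot.camera(nm)
    if save: cv2.imwrite(save,i)
    m=cv2.inRange(cv2.cvtColor(i,cv2.COLOR_BGR2HSV),lo,hi)
    n,_,s,c=cv2.connectedComponentsWithStats(m)
    r=[(c[k].round(1).tolist(),int(s[k,4])) for k in range(1,n) if s[k,4]>amin]
    print(nm,[x for x in r if (240<x[0][0]<345 and 140<x[0][1]<310)])
E
python3 - <<'E'
from h import *
blobs("scene");blobs("top")
blobs("scene",(0,150,100),(8,255,255));blobs("top",(0,150,100),(8,255,255))
# empty-keeper reference from first images
i=cv2.imread("pics/scene0.png");m=cv2.inRange(cv2.cvtColor(i,cv2.COLOR_BGR2HSV),(20,130,90),(34,255,255));n,_,s,c=cv2.connectedComponentsWithStats(m)
print("orig",[(c[k].round(1).tolist(),int(s[k,4])) for k in range(1,n) if s[k,4]>15 and 240<c[k,0]<345 and 140<c[k,1]<310])
for z in(.1,.103,.106):print(z,proj("scene",[[C[0]+.102*np.cos(np.radians(a)),C[1]+.102*np.sin(np.radians(a)),z] for a in(-160,-164,-166,-168,-70,-73,-75,-77)]).round(1).tolist())
E
```

```text
scene [([273.3, 168.5], 27), ([329.1, 185.1], 23), ([289.6, 206.2], 124)]
top [([290.4, 180.7], 54), ([260.3, 231.8], 101), ([270.6, 226.8], 21), ([310.7, 258.1], 52)]
scene [([258.1, 171.9], 58)]
top [([271.0, 170.2], 137)]
orig [([301.2, 165.9], 36), ([288.9, 206.3], 112), ([330.8, 207.9], 38)]
0.1 [[335.2, 207.5], [334.5, 209.9], [334.1, 211.1], [333.6, 212.2], [302.1, 166.9], [304.2, 167.4], [305.6, 167.8], [306.9, 168.2]]
0.103 [[335.4, 206.7], [334.7, 209.1], [334.2, 210.2], [333.8, 211.4], [302.2, 166.1], [304.3, 166.6], [305.7, 166.9], [307.0, 167.4]]
0.106 [[335.6, 205.9], [334.9, 208.2], [334.4, 209.4], [333.9, 210.5], [302.3, 165.2], [304.4, 165.7], [305.8, 166.1], [307.1, 166.5]]
```

```bash
python3 - <<'E'
from h import *
def tri(a,b):
    A=[];B=[]
    for n,p in(("top",a),("scene",b)):
        q,d=ray(n,p);d/=np.linalg.norm(d);M=np.eye(3)-np.outer(d,d);A.append(M);B.append(M@q)
    A=np.vstack(A);B=np.hstack(B);x=np.linalg.lstsq(A,B,rcond=None)[0];return x.round(4),np.linalg.norm(A@x-B).round(4)
i=cv2.imread("pics/top0.png");m=cv2.inRange(cv2.cvtColor(i,cv2.COLOR_BGR2HSV),(20,130,90),(34,255,255));n,_,s,c=cv2.connectedComponentsWithStats(m)
o=[(c[k].round(1).tolist(),int(s[k,4])) for k in range(1,n) if s[k,4]>15 and 240<c[k,0]<345 and 140<c[k,1]<310];print(o)
o=[x[0] for x in o]
tb=min(o,key=lambda p:np.hypot(p[0]-315,p[1]-209));ta=min(o,key=lambda p:np.hypot(p[0]-279,p[1]-283))
R={"b0":tri(tb,(301.2,165.9)),"a0":tri(ta,(330.8,207.9)),"b1":tri((290.4,180.7),(273.3,168.5)),"a1":tri((310.7,258.1),(329.1,185.1)),"collar":tri((261.5,231.3),(289.6,206.2))}
for k,v in R.items(): print(k,v)
for s in "01":
    d=R["a"+s][0]-R["b"+s][0];print(np.hypot(*d[:2]),np.degrees(np.arctan2(d[1],d[0]))+135)
E
```

```text
[([315.5, 208.9], 42), ([279.1, 281.7], 59)]
b0 (array([0.5466, 0.0017, 0.1091]), np.float64(0.0001))
a0 (array([0.4218, 0.0679, 0.1063]), np.float64(0.0006))
b1 (array([0.5998, 0.0439, 0.1008]), np.float64(0.0004))
a1 (array([0.4608, 0.0124, 0.1069]), np.float64(0.0004))
collar (array([0.5126, 0.0957, 0.0705]), np.float64(0.0))
0.14127094534970733 287.0563424645301
0.14252455928716287 -32.23137117441124
```

```bash
python3 - <<'E'
from h import *
im=cv2.imread("pics/w2.png");h=cv2.cvtColor(im,cv2.COLOR_BGR2HSV)
m=cv2.inRange(h,(4,100,60),(34,255,255))
sub=m.copy();sub[:, :190]=0;sub[:,345:]=0;sub[200:]=0;sub[:25]=0
ys,xs=np.nonzero(sub)
print("b rows");
for r in range(105,200,8):
    x=xs[(ys==r)&(xs>280)&(xs<335)]
    if len(x):print(r,x.min(),x.max(),end="; ")
print("\na cols")
for c in range(195,300,9):
    y=ys[(xs==c)&(ys<85)]
    if len(y):print(c,y.min(),y.max(),end="; ")
print()
for nm,p,z in(("collar",(314,76),.074),("piv",(347,168),.107),("knob",(331,231),.133)):print(nm,at("wrist",p,z).round(4))
# horizontal section: grey rail brightness along radius 70 at z=.097, top image
for n in("top0","top3"):
    g=cv2.cvtColor(cv2.imread(f"pics/{n}.png"),cv2.COLOR_BGR2GRAY);print(n)
    for a in range(-130,70,3):
        t=np.radians(-71.4+a);p=proj("top",[[.5126+.07*np.cos(t),.0925+.07*np.sin(t),.097]])[0]
        print(a,int(cv2.getRectSubPix(g,(1,1),p)[0,0]),end=" ")
    print()
E
```

```text
b rows
105 310 321; 113 308 318; 121 306 316; 129 303 314; 137 301 311; 145 299 309; 153 297 307; 161 295 304; 169 292 302; 177 281 301; 185 287 299; 193 285 328; 
a cols
195 25 54; 204 25 45; 213 25 47; 222 36 49; 231 39 52; 240 42 55; 249 44 57; 258 47 60; 267 50 63; 276 53 66; 285 55 68; 294 58 84; 
collar [0.5095 0.092  0.074 ]
piv [0.5871 0.0942 0.107 ]
knob [0.625  0.0649 0.133 ]
top0
-130 178 -127 179 -124 144 -121 198 -118 221 -115 221 -112 222 -109 222 -106 221 -103 221 -100 224 -97 147 -94 153 -91 140 -88 222 -85 219 -82 219 -79 218 -76 219 -73 218 -70 219 -67 217 -64 218 -61 218 -58 218 -55 217 -52 218 -49 203 -46 218 -43 220 -40 190 -37 187 -34 217 -31 218 -28 218 -25 218 -22 219 -19 219 -16 219 -13 219 -10 219 -7 220 -4 220 -1 200 2 135 5 153 8 185 11 221 14 220 17 220 20 221 23 221 26 222 29 221 32 221 35 222 38 213 41 218 44 219 47 219 50 210 53 208 56 224 59 219 62 174 65 180 68 176 
top3
-130 93 -127 93 -124 90 -121 131 -118 144 -115 144 -112 144 -109 144 -106 144 -103 144 -100 143 -97 144 -94 143 -91 143 -88 144 -85 143 -82 143 -79 142 -76 143 -73 143 -70 124 -67 82 -64 94 -61 105 -58 112 -55 117 -52 122 -49 127 -46 129 -43 132 -40 134 -37 137 -34 139 -31 139 -28 141 -25 141 -22 142 -19 141 -16 142 -13 141 -10 141 -7 139 -4 139 -1 137 2 135 5 133 8 130 11 127 14 123 17 117 20 111 23 103 26 90 29 97 32 141 35 145 38 131 41 73 44 83 47 99 50 135 53 129 56 143 59 141 62 88 65 92 68 90
```

```bash
python3 - <<'E'
from h import *
i=bot.camera("top");cv2.imwrite("pics/top4.png",i);h=cv2.cvtColor(i,cv2.COLOR_BGR2HSV)
for R,z in((.07,.097),(.045,.095),(.088,.097)):
    print(R)
    for a in list(range(-60,-28,2))+list(range(32,60,2)):
        t=np.radians(-71.4+a);p=proj("top",[[.5126+R*np.cos(t),.0925+R*np.sin(t),z]])[0]
        v=[int(cv2.getRectSubPix(np.ascontiguousarray(h[:,:,k]),(1,1),p)[0,0]) for k in(1,2)];print(a,*v,end="; ")
    print()
E
```

```text
0.07
-60 5 154; -58 9 157; -56 7 149; -54 105 113; -52 142 125; -50 139 124; -48 132 102; -46 18 132; -44 8 156; -42 5 151; -40 5 147; -38 6 131; -36 7 141; -34 8 153; -32 6 164; -30 6 172; 32 7 152; 34 7 155; 36 7 158; 38 13 144; 40 119 102; 42 142 123; 44 144 124; 46 92 114; 48 6 193; 50 6 189; 52 7 144; 54 5 175; 56 5 191; 58 4 199; 
0.045
-60 18 104; -58 45 98; -56 130 105; -54 143 121; -52 138 128; -50 138 125; -48 143 114; -46 116 97; -44 40 94; -42 15 102; -40 15 106; -38 15 105; -36 14 105; -34 13 106; -32 12 105; -30 12 105; 32 13 105; 34 15 106; 36 19 107; 38 36 100; 40 112 104; 42 146 117; 44 136 130; 46 139 128; 48 142 117; 50 105 107; 52 37 103; 54 22 110; 56 13 105; 58 12 103; 
0.088
-60 14 115; -58 12 104; -56 19 106; -54 73 105; -52 166 138; -50 166 141; -48 119 129; -46 16 172; -44 11 169; -42 10 168; -40 12 171; -38 11 171; -36 12 173; -34 11 168; -32 12 171; -30 12 174; 32 45 131; 34 43 141; 36 42 147; 38 44 116; 40 120 132; 42 126 182; 44 134 163; 46 64 120; 48 35 137; 50 14 139; 52 26 138; 54 17 132; 56 38 129; 58 23 126;
```

```bash
sed -i 's/^C=.*/C=np.array([.5126,.0925])/' h.py; python3 -c "
from h import *
arc([-48],r=.107,z=.115);arc([-48],r=.107,z=.076)"
```

```text
-48 0.0096 -0.0186 dz 0.0656 turn 30.0
-48 0.0096 -0.0186 dz 0.1046 turn 30.0
```

```bash

python3 drive.py '.0096 -.0186 0 7 0; .0096 -.0186 0 14 0; .0096 -.0186 .02 21 0; .0096 -.0186 .04 28 0; .0096 -.0186 .065 30 0'
python3 drive.py '0 0 .02 0 0; 0 0 .03 0 0; 0 0 .037 0 0; 0 0 .037 0 0'
python3 -c "
from h import *
arc([-48,-44,-40,-38,-36,-34,-32,-30],r=.107,z=.076)"
```

```text
time: 7.88
ee_pos: [0.5703, 0.0002, 0.1162]
tcp_rot: [180.0, 0.0, 131.6]
wrist_force: [0.6, -0.6, -0.1]
opening: -0.0002
grasp_force: 0.0
time: 8.22
ee_pos: [0.5696, 0.0003, 0.0785]
tcp_rot: [-179.9, -0.1, 132.0]
wrist_force: [-0.3, 0.1, 0.1]
opening: 0.0
grasp_force: 0.0
-48 -0.0003 -0.0002 dz 0.0025 turn 0.0
-44 -0.0014 0.0073 dz 0.0025 turn -4.0
-40 -0.002 0.0149 dz 0.0025 turn -8.0
-38 -0.0021 0.0187 dz 0.0025 turn -10.0
-36 -0.0021 0.0225 dz 0.0025 turn -12.0
-34 -0.0019 0.0263 dz 0.0025 turn -14.0
-32 -0.0016 0.0301 dz 0.0025 turn -16.0
-30 -0.0011 0.0338 dz 0.0025 turn -18.0
```

```bash
cat >> h.py <<'E'
def prof(R=.07,z=.097):
    h=cv2.cvtColor(bot.camera("top"),cv2.COLOR_BGR2HSV)[:,:,1]; out=[]
    for rg in((-70,-25),(15,62)):
        A=np.arange(*rg,.5);t=np.radians(-71.4+A)
        p=proj("top",np.c_[C[0]+R*np.cos(t),C[1]+R*np.sin(t),np.full(len(A),z)])
        v=np.array([cv2.getRectSubPix(h,(1,1),tuple(q))[0,0] for q in p]);k=A[v>80];out+=[k.min() if len(k) else None,k.max() if len(k) else None]
    print("legs a,b at",out,"F",bot.get_obs()["wrist_force"].round(1))
E
python3 drive.py '-.0014 .0073 .002 -4 0; -.002 .0149 .002 -8 0; -.002 .0187 .002 -10 0; -.002 .0225 .002 -12 0'
python3 -c "
from h import *
prof()
arc([-34,-32,-30,-28,-26,-24,-22],r=.107,z=.076)"
```

```text
time: 8.55
ee_pos: [0.5894, 0.0141, 0.0795]
tcp_rot: [179.9, 0.1, 144.1]
wrist_force: [0.4, 0.5, 0.6]
opening: -0.0001
grasp_force: 0.0
legs a,b at [np.float64(-54.0), np.float64(-47.5), np.float64(39.5), np.float64(46.5)] F [-0.4  0.1  0.5]
-34 0.0006 0.002 dz 0.0034 turn -1.7
-32 0.0001 0.0058 dz 0.0034 turn -3.7
-30 -0.0002 0.0096 dz 0.0034 turn -5.7
-28 -0.0005 0.0134 dz 0.0034 turn -7.7
-26 -0.0006 0.0172 dz 0.0034 turn -9.7
-24 -0.0005 0.021 dz 0.0034 turn -11.7
-22 -0.0004 0.0248 dz 0.0034 turn -13.7
```

```bash

python3 drive.py '.0003 .0039 .003 -2.7 0; 0 .0077 .003 -4.7 0; -.0003 .0096 .003 -5.7 0'
python3 -c "
from h import *
prof()"
python3 drive.py '0 .002 0 -1 0; 0 .004 0 -2 0; 0 .004 0 -2 0'
python3 -c "
from h import *
prof()
arc([-26,-25,-24,-23,-22,-21,-20,-18],r=.107,z=.076)"
```

```text
time: 8.85
ee_pos: [0.5949, 0.0217, 0.076]
tcp_rot: [180.0, 0.1, 149.8]
wrist_force: [0.2, 0.2, -0.6]
opening: 0.0001
grasp_force: 0.0
legs a,b at [np.float64(-54.0), np.float64(-47.5), np.float64(39.5), np.float64(46.5)] F [-0.  -0.5 -0.3]
time: 9.15
ee_pos: [0.5966, 0.0251, 0.0754]
tcp_rot: [180.0, 0.0, 151.8]
wrist_force: [0.2, -0.6, -0.5]
opening: 0.0001
grasp_force: 0.0
legs a,b at [np.float64(-54.0), np.float64(-47.5), np.float64(39.5), np.float64(46.5)] F [-0.2 -0.9  0.3]
-26 -0.0018 0.0045 dz -0.0007 turn -2.3
-25 -0.0021 0.0064 dz -0.0007 turn -3.3
-24 -0.0023 0.0082 dz -0.0007 turn -4.3
-23 -0.0025 0.0101 dz -0.0007 turn -5.3
-22 -0.0026 0.012 dz -0.0007 turn -6.3
-21 -0.0028 0.0139 dz -0.0007 turn -7.3
-20 -0.0028 0.0158 dz -0.0007 turn -8.3
-18 -0.0029 0.0196 dz -0.0007 turn -10.3
```

```bash

python3 drive.py '-.001 .002 0 -1 0; -.0018 .0045 0 -2 0; -.002 .0055 0 -3 0'
python3 -c "
from h import *
prof()"
python3 drive.py '-.0002 .0015 0 -.7 0; -.0004 .003 0 -1.4 0; -.0004 .003 0 -1.4 0'
python3 -c "
from h import *
prof()"
python3 drive.py '-.0002 .0015 0 -.7 0; -.0004 .003 0 -1.4 0; -.0004 .003 0 -1.4 0'
python3 -c "
from h import *
prof()
arc([-22,-21,-20,-18],r=.107,z=.076)"
```

```text
time: 9.45
ee_pos: [0.601, 0.029, 0.0751]
tcp_rot: [180.0, 0.0, 154.8]
wrist_force: [-0.5, -0.1, 0.6]
opening: -0.0002
grasp_force: 0.0
legs a,b at [np.float64(-46.0), np.float64(-42.0), np.float64(41.5), np.float64(48.0)] F [ 0.1 -0.8  0.2]
time: 9.75
ee_pos: [0.6025, 0.0316, 0.075]
tcp_rot: [180.0, -0.0, 156.2]
wrist_force: [0.6, 0.2, 0.1]
opening: -0.0002
grasp_force: 0.0
legs a,b at [None, None, np.float64(41.5), np.float64(48.0)] F [ 0.6 -0.   0.3]
time: 10.05
ee_pos: [0.6039, 0.034, 0.0751]
tcp_rot: [-180.0, -0.0, 157.6]
wrist_force: [-1.0, -0.2, 1.8]
opening: -0.0003
grasp_force: 0.6
legs a,b at [None, None, np.float64(42.0), np.float64(49.0)] F [-1.4 -0.5  1.4]
-22 -0.0004 0.0005 dz -0.0009 turn -0.5
-21 -0.0007 0.0024 dz -0.0009 turn -1.5
-20 -0.001 0.0043 dz -0.0009 turn -2.5
-18 -0.0014 0.008 dz -0.0009 turn -4.5
```

```bash

for k in 1; do python3 drive.py '-.0002 .0015 0 -.7 0; -.0004 .003 0 -1.4 0; -.0004 .003 0 -1.4 0'; done
python3 -c "
from h import *
prof();blobs('scene')"
python3 drive.py '-.0002 .001 0 -.5 0; -.0004 .002 0 -1 0; -.0004 .002 0 -1 0'
python3 -c "
from h import *
prof();blobs('scene')"
```

```text
time: 10.35
ee_pos: [0.6052, 0.036, 0.0751]
tcp_rot: [-179.9, -0.0, 159.0]
wrist_force: [-3.9, -5.6, 1.7]
opening: 0.0001
grasp_force: 2.7
legs a,b at [None, None, np.float64(42.5), np.float64(49.5)] F [-3.5 -5.1  2.3]
scene [([269.7, 171.3], 19), ([327.1, 184.0], 23), ([289.5, 205.8], 135)]
time: 10.7
ee_pos: [0.6064, 0.0371, 0.0756]
tcp_rot: [-179.9, 0.0, 159.9]
wrist_force: [-4.9, -6.9, 6.1]
opening: -0.0002
grasp_force: 3.8
legs a,b at [None, None, np.float64(42.5), np.float64(49.5)] F [-4.4 -7.3  5.4]
scene [([269.7, 171.7], 16), ([327.1, 184.0], 23), ([289.6, 205.9], 139)]
```

```bash

python3 drive.py '0 -.008 0 0 0; 0 -.022 0 0 0; 0 -.03 -.03 0 0; 0 -.04 -.07 0 0; 0 -.04 -.1 0 0'
python3 - <<'E'
from h import *
prof();blobs("scene");blobs("top");print(bot.get_obs()["ee_pos"])
E
```

```text
time: 11.22
ee_pos: [0.592, -0.0012, 0.1772]
tcp_rot: [180.0, 0.0, 159.8]
wrist_force: [0.6, 0.5, 0.8]
opening: 0.0003
grasp_force: 0.0
legs a,b at [np.float64(-46.0), np.float64(-39.5), np.float64(42.5), np.float64(49.0)] F [-2.5 -0.1  3.9]
scene [([270.0, 171.1], 22), ([327.5, 184.3], 17), ([289.7, 205.9], 130)]
top [([286.9, 178.9], 49), ([262.0, 231.8], 138), ([316.6, 252.7], 46)]
[ 5.93939971e-01 -1.81838174e-04  1.78092983e-01]
```

```bash
python3 - <<'E'
from h import *
def tri(a,b):
    A=[];B=[]
    for n,p in(("top",a),("scene",b)):
        q,d=ray(n,p);d/=np.linalg.norm(d);M=np.eye(3)-np.outer(d,d);A.append(M);B.append(M@q)
    return np.linalg.lstsq(np.vstack(A),np.hstack(B),rcond=None)[0]
b=tri((286.9,178.9),(270,171.1));a=tri((316.6,252.7),(327.5,184.3));d=a-b
print(a.round(4),b.round(4),np.hypot(*d[:2]),np.degrees(np.arctan2(d[1],d[0]))+135, tri((262,231.8),(289.7,205.9)))
# knob: scene/top red bar centroid & dark
rel([.6375,.075,.2],0)
E
```

```text
[ 4.71e-01 -3.00e-04  9.17e-02] [0.6053 0.0495 0.0926] 0.14332291910023393 -24.632312701656332 [0.51215925 0.09508273 0.07109951]
rel -0.015 0.0856 -0.0219 turn 159.9 t 11.37 F [ 0.7 -0.3 -1.2]
```

```bash
cat >> h.py <<'E'
PV=np.array([.595,.093])
def karc(ks,off,z=.126,r=.05):
    o=bot.get_obs(); y0=o["tcp_rot"][2]; a=np.radians(y0)
    ex=np.array([np.cos(a),np.sin(a)]); ey=np.array([np.sin(a),-np.cos(a)])
    for k in ks:
        t=np.radians(k);u=np.array([np.cos(t),np.sin(t)]);n=np.array([-u[1],u[0]])
        d=PV+r*u+off*n-o["ee_pos"][:2]
        print(k,round(d@ex,4),round(d@ey,4),"dz",round(o["ee_pos"][2]-z,4),"turn",round(-((k+180-y0+180)%360-180),1))
def keeper():
    P=[]
    for nm in("top",):
        m=cv2.inRange(cv2.cvtColor(bot.camera(nm),cv2.COLOR_BGR2HSV),(0,150,70),(8,255,255));m[:, :240]=0;m[:,330:]=0;m[260:]=0;m[:130]=0
        ys,xs=np.nonzero(m);p=np.array([xs.mean(),ys.mean()]);P=at(nm,p,.107)[:2]-PV
        print("red n",len(xs),"r",np.hypot(*P).round(4),"ang",np.degrees(np.arctan2(P[1],P[0])).round(1),"F",bot.get_obs()["wrist_force"].round(1))
E
python3 -c "
from h import *
keeper()
karc([-34],.035)"
```

```text
red n 155 r 0.0252 ang -32.8 F [ 0.2 -0.8 -1.2]
-34 -0.0267 0.1099 dz 0.0499 turn 13.9
```

```bash

python3 drive.py '-.009 .036 -.01 5 0; -.018 .073 -.01 10 0; -.0267 .11 -.01 14 0; -.0267 .11 0 14 0; -.0267 .11 .02 14 0'
python3 drive.py '0 0 .02 0 0; 0 0 .03 0 0; 0 0 .03 0 0'
python3 -c "
from h import *
keeper()
karc([-34],.035);karc([-34],.022);karc([-34,-38,-42,-46,-50],.017)"
```

```text
time: 11.83
ee_pos: [0.6568, 0.0967, 0.1538]
tcp_rot: [180.0, -0.0, 146.0]
wrist_force: [0.1, 0.3, 0.0]
opening: -0.0001
grasp_force: 0.0
time: 12.08
ee_pos: [0.6539, 0.0944, 0.1208]
tcp_rot: [-179.8, -0.3, 145.9]
wrist_force: [-0.6, 0.1, 0.4]
opening: 0.0002
grasp_force: 0.0
red n 0 r nan ang nan F [-0.3  0.5  0.9]
-34 -0.0014 0.0005 dz -0.0029 turn -0.1
-34 -0.0014 -0.0125 dz -0.0029 turn -0.1
-34 -0.0014 -0.0175 dz -0.0029 turn -0.1
-38 -0.0025 -0.021 dz -0.0029 turn 3.9
-42 -0.0033 -0.0246 dz -0.0029 turn 7.9
-46 -0.0039 -0.0283 dz -0.0029 turn 11.9
-50 -0.0042 -0.032 dz -0.0029 turn 15.9h.py:59: RuntimeWarning: Mean of empty slice.
  ys,xs=np.nonzero(m);p=np.array([xs.mean(),ys.mean()]);P=at(nm,p,.107)[:2]-PV
  ret = ret.dtype.type(ret / rcount)
```

```bash
cat >> h.py <<'E'
def keeper():
    for nm in("wrist","scene"):
        m=cv2.inRange(cv2.cvtColor(bot.camera(nm),cv2.COLOR_BGR2HSV),(0,150,60),(8,255,255))
        if nm=="scene": m[:, :230]=0;m[:,320:]=0
        n,_,s,c=cv2.connectedComponentsWithStats(m)
        if n<2: print(nm,"none");continue
        k=1+np.argmax(s[1:,4]);P=at(nm,c[k],.107)[:2]-PV
        print(nm,s[k,4],"r",np.hypot(*P).round(4),"ang",np.degrees(np.arctan2(P[1],P[0])).round(1),"F",bot.get_obs()["wrist_force"].round(1))
E
python3 -c "
from h import *
keeper()"
python3 drive.py '0 -.005 -.003 0 0; -.0014 -.0125 -.003 0 0; -.0014 -.0175 -.003 0 0; -.0025 -.021 -.003 4 0; -.0033 -.0246 -.003 8 0'
python3 -c "
from h import *
keeper()
karc([-46,-50,-54,-58,-62],.017)"
```

```text
wrist 1278 r 0.0225 ang -27.3 F [0.7 0.5 0.6]
scene 43 r 0.0267 ang -27.5 F [-0.4  0.7  0.4]
time: 12.65
ee_pos: [0.6445, 0.0718, 0.1289]
tcp_rot: [180.0, 0.0, 137.7]
wrist_force: [0.3, 0.2, -0.5]
opening: -0.0002
grasp_force: 0.0
wrist 1049 r 0.0242 ang -30.4 F [ 0.6 -0.   0.8]
scene 41 r 0.0268 ang -27.5 F [ 0.6 -0.9 -0.4]
-46 0.0 -0.0038 dz 0.0028 turn 3.8
-50 -0.0008 -0.0074 dz 0.0028 turn 7.8
-54 -0.0014 -0.011 dz 0.0028 turn 11.8
-58 -0.0017 -0.0147 dz 0.0028 turn 15.8
-62 -0.0018 -0.0184 dz 0.0028 turn 19.8
```

```bash

python3 drive.py '0 -.0038 .003 4 0; -.0008 -.0074 .003 8 0; -.0014 -.011 .003 12 0; -.0014 -.011 .003 12 0'
python3 -c "
from h import *
keeper()
karc([-54,-58,-62,-66,-70],.017)"
```

```text
time: 13.08
ee_pos: [0.6381, 0.063, 0.1255]
tcp_rot: [180.0, 0.0, 125.8]
wrist_force: [-0.0, 0.1, -0.1]
opening: 0.0
grasp_force: 0.0
wrist 1217 r 0.0212 ang -27.4 F [-0.2 -0.1  0.2]
scene 42 r 0.0272 ang -27.8 F [-0.1 -0.1  0.4]
-54 -0.0006 -0.0008 dz -0.0006 turn 0.1
-58 -0.0016 -0.0043 dz -0.0006 turn 4.1
-62 -0.0024 -0.0079 dz -0.0006 turn 8.1
-66 -0.003 -0.0115 dz -0.0006 turn 12.1
-70 -0.0033 -0.0152 dz -0.0006 turn 16.1
```

```bash

python3 drive.py '0 0 -.02 0 0; 0 .02 -.02 -7 0; 0 .035 -.02 -10 0; 0 .035 -.02 -10 0'
python3 -c "
from h import *
keeper()
karc([-34],.034,z=.1)"
```

```text
time: 13.52
ee_pos: [0.6683, 0.0855, 0.1449]
tcp_rot: [179.9, 0.0, 136.3]
wrist_force: [1.4, -0.1, 0.5]
opening: 0.0002
grasp_force: 0.0
wrist 1117 r 0.0217 ang -29.4 F [-0.2 -0.1 -0.6]
scene 41 r 0.0269 ang -27.1 F [ 0.1  0.3 -0.5]
-34 0.0142 -0.0014 dz 0.0446 turn -10.0
```

```bash

python3 drive.py '.0142 0 0 -7 0; .0142 0 .015 -10 0; .0142 0 .03 -10 0; .0142 0 .043 -10 0; .0142 0 .043 -10 0'
python3 -c "
from h import *
keeper()
karc([-34],.022,z=.1);karc([-34,-38,-42,-46],.015,z=.1)"
```

```text
time: 14.03
ee_pos: [0.6548, 0.0934, 0.0989]
tcp_rot: [-179.8, -0.2, 145.9]
wrist_force: [-0.8, 0.6, -0.0]
opening: 0.0
grasp_force: 0.0
wrist 1682 r 0.022 ang -27.4 F [-0.3  0.4 -1. ]
scene 42 r 0.0267 ang -27.2 F [-0.1 -0.   0.7]
-34 0.0001 -0.0126 dz 0.0018 turn -0.1
-34 0.0001 -0.0196 dz 0.0018 turn -0.1
-38 -0.0008 -0.0231 dz 0.0018 turn 3.9
-42 -0.0015 -0.0267 dz 0.0018 turn 7.9
-46 -0.0019 -0.0303 dz 0.0018 turn 11.9
```

```bash

python3 drive.py '0 -.0126 0 0 0; 0 -.0196 0 0 0; -.0008 -.0231 0 4 0; -.0015 -.0267 0 8 0; -.0019 -.0303 0 12 0'
python3 -c "
from h import *
keeper()
karc([-46,-50,-54,-58,-62,-66],.013,z=.1)"
```

```text
time: 14.55
ee_pos: [0.6413, 0.0674, 0.1032]
tcp_rot: [179.9, 0.0, 133.7]
wrist_force: [0.1, 0.9, 0.7]
opening: -0.0001
grasp_force: 0.3
wrist 1345 r 0.0238 ang -50.3 F [-0.  -0.2  0.2]
scene 40 r 0.0279 ang -50.4 F [-0.3  0.6  0.1]
-46 0.0007 -0.0024 dz 0.0032 turn -0.2
-50 -0.0001 -0.0059 dz 0.0032 turn 3.8
-54 -0.0006 -0.0094 dz 0.0032 turn 7.8
-58 -0.0009 -0.013 dz 0.0032 turn 11.8
-62 -0.001 -0.0166 dz 0.0032 turn 15.8
-66 -0.0008 -0.0202 dz 0.0032 turn 19.8
```

```bash

python3 drive.py '0 -.0035 .002 4 0; -.0005 -.0075 .003 8 0; -.0009 -.013 .003 12 0; -.001 -.0166 .003 16 0; -.0008 -.0202 .003 20 0'
python3 -c "
from h import *
keeper()
karc([-70,-75,-80,-85,-90],.0185,z=.1)"
```

```text
time: 15.07
ee_pos: [0.6273, 0.0531, 0.0997]
tcp_rot: [179.9, 0.0, 113.8]
wrist_force: [0.3, 0.0, 0.5]
opening: -0.0002
grasp_force: 0.3
wrist 1370 r 0.0233 ang -73.9 F [-0.3 -0.8  0.6]
scene 47 r 0.0269 ang -75.2 F [ 0.1 -0.   0.2]
-70 -0.0015 0.0019 dz -0.0002 turn 3.9
-75 -0.0027 -0.0026 dz -0.0002 turn 8.9
-80 -0.0034 -0.0072 dz -0.0002 turn 13.9
-85 -0.0037 -0.0119 dz -0.0002 turn 18.9
-90 -0.0036 -0.0165 dz -0.0002 turn 23.9
```

```bash

python3 drive.py '-.002 -.0026 -.001 7 0; -.0034 -.0072 -.001 14 0; -.0037 -.0119 -.001 19 0; -.0036 -.0165 -.001 24 0'
python3 -c "
from h import *
keeper();blobs('scene')
karc([-85,-90,-95,-100,-105,-110,-115],.0185,z=.101)"
```

```text
time: 15.5
ee_pos: [0.6138, 0.0433, 0.1005]
tcp_rot: [180.0, -0.0, 89.9]
wrist_force: [1.1, 0.6, -0.2]
opening: 0.0001
grasp_force: 0.3
wrist 1403 r 0.0231 ang -91.7 F [0.5 0.7 0.1]
scene 53 r 0.025 ang -97.1 F [-0.2  0.5 -0.5]
scene [([327.0, 184.4], 22), ([289.6, 205.9], 136)]
-85 0.0015 0.0042 dz -0.0005 turn -4.8
-90 -0.0003 -0.0001 dz -0.0005 turn 0.2
-95 -0.0017 -0.0046 dz -0.0005 turn 5.2
-100 -0.0027 -0.0091 dz -0.0005 turn 10.2
-105 -0.0033 -0.0137 dz -0.0005 turn 15.2
-110 -0.0035 -0.0184 dz -0.0005 turn 20.2
-115 -0.0033 -0.023 dz -0.0005 turn 25.2
```

```bash

python3 drive.py '-.0017 -.0046 -.001 5 0; -.0027 -.0091 -.001 10 0; -.0033 -.0137 -.001 15 0; -.0033 -.0137 -.001 15 0'
python3 -c "
from h import *
keeper();blobs('scene')"
python3 drive.py '-.0003 -.0024 0 3 0; -.0005 -.0048 0 6 0; -.0005 -.0048 0 6 0'
python3 -c "
from h import *
keeper();blobs('scene')
karc([-105,-110,-115,-117],.0185,z=.101)"
```

```text
time: 15.98
ee_pos: [0.5997, 0.04, 0.1013]
tcp_rot: [180.0, -0.0, 75.0]
wrist_force: [1.1, -0.4, -0.0]
opening: 0.0
grasp_force: 0.0
wrist 1392 r 0.0229 ang -106.4 F [ 0.1 -0.4 -0.3]
scene 58 r 0.0247 ang -112.8 F [-0.8 -0.4 -0.4]
scene [([269.6, 171.1], 16), ([327.0, 184.4], 22), ([289.4, 205.9], 137)]
time: 16.38
ee_pos: [0.5951, 0.0408, 0.1011]
tcp_rot: [180.0, 0.0, 69.0]
wrist_force: [-0.3, 0.1, 0.7]
opening: 0.0005
grasp_force: 0.0
wrist 1395 r 0.023 ang -111.8 F [ 0.3 -1.   0. ]
scene 57 r 0.0237 ang -118.7 F [-0.3  1.   0.9]
scene [([269.8, 171.4], 16), ([327.0, 184.3], 23), ([289.5, 206.1], 139)]
-105 0.0009 0.0047 dz 0.0001 turn -5.9
-110 -0.001 0.0004 dz 0.0001 turn -0.9
-115 -0.0025 -0.004 dz 0.0001 turn 4.1
-117 -0.003 -0.0058 dz 0.0001 turn 6.1
```

Keep pushing until the stop shows as force.

```bash

python3 drive.py '-.001 -.002 0 2 0; -.002 -.004 0 4 0; -.002 -.004 0 4 0'
python3 -c "
from h import *
keeper()"
python3 drive.py '-.0005 -.001 0 1 0; -.0008 -.002 0 2 0; -.0008 -.002 0 2 0'
python3 -c "
from h import *
keeper()"
python3 drive.py '-.0005 -.001 0 0 0; -.0008 -.002 0 0 0; -.0008 -.002 0 0 0'
python3 -c "
from h import *
keeper()"
```

```text
time: 16.78
ee_pos: [0.5913, 0.0403, 0.1012]
tcp_rot: [179.9, -0.0, 64.9]
wrist_force: [3.0, -0.1, -1.7]
opening: -0.0004
grasp_force: 1.6
wrist 1411 r 0.0229 ang -115.5 F [ 4.4 -0.7 -1.6]
scene 64 r 0.0234 ang -122.1 F [ 3.9  0.3 -1.6]
time: 17.13
ee_pos: [0.5905, 0.0401, 0.1013]
tcp_rot: [179.8, -0.1, 62.9]
wrist_force: [12.5, -2.4, -4.5]
opening: 0.0
grasp_force: 6.0
wrist 1413 r 0.0229 ang -115.5 F [12.9 -3.  -5.3]
scene 65 r 0.0227 ang -122.8 F [12.8 -1.5 -4.7]
time: 17.48
ee_pos: [0.5901, 0.0402, 0.1015]
tcp_rot: [179.6, -0.2, 63.0]
wrist_force: [21.3, -1.7, -9.0]
opening: 0.0
grasp_force: 9.9
wrist 1418 r 0.023 ang -115.6 F [21.  -2.  -7.6]
scene 65 r 0.0237 ang -123.0 F [22.1 -3.  -7.7]
```

```bash

python3 drive.py '.0008 .003 0 0 0; .0008 .015 0 0 0; .0008 .025 0 0 0; .0008 .025 -.04 0 0; .0008 .025 -.08 0 0'
python3 drive.py '0 .02 -.04 0 0; 0 .04 -.06 0 0; 0 .06 -.06 0 0; 0 .06 -.06 0 0'
python3 -c "
from h import *
keeper();blobs('scene');blobs('top');blobs('top',(0,150,70),(8,255,255));prof()"
```

```text
time: 18.0
ee_pos: [0.6076, 0.0295, 0.1792]
tcp_rot: [-179.7, 0.2, 62.9]
wrist_force: [1.9, 0.3, 1.5]
opening: -0.0
grasp_force: 0.0
time: 18.33
ee_pos: [0.6649, 0.001, 0.2413]
tcp_rot: [179.9, -0.0, 62.9]
wrist_force: [0.1, 0.0, -1.7]
opening: -0.0
grasp_force: 0.0
wrist 580 r 0.0214 ang -114.9 F [-0.9  1.  -1.1]
scene 61 r 0.0235 ang -123.1 F [ 0.6  0.2 -0. ]
scene [([269.7, 171.3], 17), ([327.0, 184.3], 23), ([289.6, 205.9], 135)]
top [([287.0, 179.0], 49), ([262.0, 231.7], 137), ([316.6, 252.8], 38)]
top [([275.8, 188.0], 142)]
legs a,b at [np.float64(-46.0), np.float64(-39.5), np.float64(42.5), np.float64(49.5)] F [-0.5 -0.1  0.4]
```

```bash
python3 -c "
from h import *
p=at('top',(275.8,188),.107)[:2]-PV;print(np.degrees(np.arctan2(p[1],p[0])))
print(bot.job_done())"
```

```text
-114.06326460599442
the job is handed in; nothing more can be done
None
```

The tube is seated with both legs in the notches and the keeper is closed against its stop. The arm was clear of everything when I handed in at about 18 s, and it did not touch the eyeglass, dish or cup.

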